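# Set the queue counter to 32

## Robot

A 6-joint arm with a two-finger parallel gripper is mounted at the origin on the work surface. World frame = base frame: x ahead of the robot, y to its left, z up, the work surface at z = 0. Lengths are in m, angles in rad, forces in N, time in s.
With the tool pointing down it reaches from about 0.425 to 0.925 m from the base axis. Payload 12.5 kg.
Tool frame: the origin (TCP) lies at the very end of the fingers, on their centre line; the grasp point (between the pads) lies 19 mm behind it; z points along the fingers, y is the line along which they close (so a half turn about z gives the same grasp; the last joint's range is limited). The gripper opens to 85 mm and grips with 20 to 120 N. Pads are 22 mm wide; open, the fingers measure 114 mm over their backs; the gripper's body (76 mm by 85 mm) begins 54 mm behind the grasp point. The pads swing forward as they close: fully open they stand 13 mm farther back than shut.
Start: joints at [-1.415, 0.491, 1.559, -0, 1.092, -0.106], TCP at [0.162, -0.604, 0.231] pointing down, gripper open.
Joint ranges: [-3.1, 3.1], [-0.84, 2.19], [0.05, 2.79], [-1.13, 4.28], [0.06, 2.93], [-2.69, 2.69]. Speed limits (rad/s): [2.22, 2.22, 2.79, 3.14, 3.14, 3.14].

## Interface

Orientations are given as a unit quaternion [x, y, z, w].
In Python, from workcell import manip, hand, get_image, regions_of, landmark_of, read_t, read_joints, read_joint_vel, read_joint_torque, read_tool_pos, read_orientation, read_contact_force, read_ft_torque, read_width, read_grip_force gives the robot as it stands. Calls block until the motion is done:
- manip.goto(position, orientation): joint-space move of the TCP to a pose.
- manip.move_linear(position, attitude=None, feed=0.15): straight line of the TCP; attitude=None keeps the orientation; feed is the mean speed in m/s.
- manip.move_j(angles): joint-space move.
- hand.set_gripper(opening, newtons=None): opening from 0.0 (shut) to 1.0 (fully open); newtons is the grip in N (None keeps the last); returns when the fingers have stopped.
- manip.wait(seconds).
- manip.ik(position, orientation): joint angles nearest the present ones, or None.
- get_image(name): name is "side" or "top"; returns a dict with "img" (480x640x3 uint8, red, green, blue), "depth" (480x640 float32, m along the optical axis (not along the pixel's ray), 0 where there is no reading), "camera_matrix" (3x3 intrinsics, pixels), "T" (4x4, takes a point from camera to world coordinates). Camera axes: x right, y up, looking along -z (the intrinsics and any distortion apply to the point x, -y, -z); pixel columns grow to the right and rows downward; lengths in m; the calibration is good to about 2 mm. A picture is of the moment at which its call begins.
A pose or a line that the arm cannot do raises manip.IKError and nothing moves.
- manip.close_job(): hands the job in; it is judged then, once.
Trained networks look in a picture, given as the dict that the camera call returned (one of the last four; its "shot" number tells which), for a name from the list of things; names that differ only in an ending like _2 or _b are one class to them, and where a whole thing is asked for, a point or a joint stands for the part that bears it (a point fixed in the world has none). Each returns a list of dicts, best first, with "p" (0 to 1); they miss things now and then, are a little off and sometimes report something else, mostly with a low value. They report only what shows in the picture. A call takes as long as a camera call.
- regions_of(picture, label): "mask" (480x640 bool, what is visible of it) and "uv" ([column, row] in pixels, amid what is visible of it).
- landmark_of(picture, label): "uv" ([column, row] in pixels: a listed point, or the origin of a listed thing).
Readings, each from a call of its own:
- read_t(): time.
- read_joints(): joint angles.
- read_joint_vel(): joint speeds.
- read_joint_torque(): joint torques, N m.
- read_tool_pos(): TCP position.
- read_orientation(): TCP orientation.
- read_contact_force(): force on the tool from outside, world axes, zero at the start.
- read_ft_torque(): the same for the moment, N m.
- read_width(): opening from 0.0 (shut) to 1.0 (fully open).
- read_grip_force(): force on a finger pad.
Only numpy, scipy, OpenCV 4.12 (cv2) and the standard library are available. Lean on these libraries where they do the work, as an engineer would, in place of code of your own. Each camera call takes 0.05 s, during which the arm holds its last target. There are 200 camera calls.

## Task

Set the two-wheel queue counter to number 32: roll its left wheel (as the robot sees it) until the three-stud face looks straight up and its right wheel until the two-stud face looks straight up. Leave the similar single-wheel counter as it is.

Things in the scene. Friction and masses are not known exactly. Their poses are not given: they have to be found in the camera images.
- counter: Two-wheel counter, fixed: dark wood base 110 x 232 x 12 mm, low end posts (76 mm high, inner faces at y +/-106 mm), 10 mm steel axle 65 mm up along y, two beech hexagonal wheels, tops 110 to 117 mm up, 64 mm free between them, 38 mm to the posts. Origin: centre of its underside; x away from the robot, y left along the axle, z up; yaw within 17 degrees.
- wheel_left (a joint): Left (+y) beech hex wheel, 90 mm over flats, 36 mm wide, axle centre at counter (0, +50, 65) mm. Faces bear 1 to 6 dark studs as on a die; the face looking up counts. Joint (rad): 0 = one up, +1.047 per number (three up 2.094); grows as the wheel's top rolls to +x, away from the robot. Friction 0.04 N m, no detents, stays put; it may lag a pinch by 5 degrees. Pinch its side faces near the top and follow the arc.
- wheel_right (a joint): Right (-y) beech hex wheel, 90 mm over flats, 36 mm wide, axle centre at counter (0, -50, 65) mm. Faces bear 1 to 6 dark studs as on a die; the face looking up counts. Joint (rad): 0 = one up, +1.047 per number (two up 1.047); grows as the wheel's top rolls to +x, away from the robot. Friction 0.04 N m, no detents, stays put; it may lag a pinch by 5 degrees. Pinch its side faces near the top and follow the arc.
- tally_one (a point): Centre of the one-stud face, 45 mm from the axle, of the only wheel of the other counter, which is to be left alone: same kind of wheel, in a like stand with a shorter base (110 x 132 mm), axle also 65 mm above the worktop.

How it is judged:
At the end, for the whole second after the job is handed in: The left wheel rests with its three-stud face up and the right wheel with its two-stud face up, each within 15 degrees (value of joint wheel_left between 1.834 and 2.354 rad and velocity of joint wheel_left between -0.05 and 0.05 rad/s and value of joint wheel_right between 0.787 and 1.307 rad and velocity of joint wheel_right between -0.05 and 0.05 rad/s); the robot touches nothing.
It fails at once if the single-wheel counter was turned (its one-stud face moved more than 15 mm) (distance of tally_one from where it was at the start of the episode above 0.015 m).
It also fails if it takes over 48 s, if anything falls off the work surface, if the arm or the gripper's body presses on something with over 40 N, if the wrist force passes 120 N, or if a joint passes its speed limit or range.

## Working session

There is one attempt and no reset: what is moved stays moved. The work goes in short steps, each a Python script; the robot and the scene stay as the last script left them, time stands still between calls to the robot, and variables do not carry over. Pictures are saved under pics/ and viewed, at most 10 in all, crops included, and the job is handed in when it is done.

```bash
mkdir -p pics; ls; cat > h.py <<'E'
import numpy as np, cv2
from workcell import *
def world(p,u,v,z=None):
    K=p["camera_matrix"];T=p["T"]
    r=np.array([(u-K[0,2])/K[0,0],-(v-K[1,2])/K[1,1],-1.])
    o=T[:3,3];d=T[:3,:3]@r
    s=p["depth"][int(round(v)),int(round(u))] if z is None else (z-o[2])/d[2]
    return o+s*d
E
python3 - <<'E'
from h import *
for n in("top","side"):
    p=get_image(n);cv2.imwrite(f"pics/{n}0.png",p["img"][:,:,::-1])
    print(n,p["T"].round(3).tolist(),p["camera_matrix"].round(1).tolist(),[k for k in p])
    for l in("counter","wheel_left","wheel_right","tally_one"):
        for f in(regions_of,landmark_of):
            for d in f(p,l)[:3]:
                u,v=d["uv"];print(l,f.__name__,round(d["p"],2),np.round(d["uv"]),world(p,u,v).round(3), d["mask"].sum() if "mask" in d else world(p,u,v,0).round(3))
print(read_t())
E
```

```text
pics
top [[-0.007, 0.994, -0.109, 0.472], [-1.0, -0.004, 0.025, 0.008], [0.024, 0.11, 0.994, 0.894], [0.0, 0.0, 0.0, 1.0]] [[532.1, 0.0, 322.9], [0.0, 532.1, 242.6], [0.0, 0.0, 1.0]] ['img', 'depth', 'camera_matrix', 'T', 'shot']
counter call 0.71 [183. 230.] [0.583 0.205 0.071] 9718
counter call 0.8 [188. 232.] [0.581 0.197 0.068] [0.59  0.213 0.   ]
wheel_left call 0.69 [142. 217.] [0.597 0.255 0.113] 2470Traceback (most recent call last):
  File "<stdin>", line 7, in <module>
ValueError: it knows: counter, tally_one
```

```bash
python3 - <<'E'
from h import *
for n in("top","side"):
    p=get_image(n);cv2.imwrite(f"pics/{n}0.png",p["img"][:,:,::-1])
    print(n,p["T"].round(3).tolist())
    for l in("counter","wheel_left","wheel_right","tally_one"):
        for f in(regions_of,landmark_of):
            if f is landmark_of and "wheel" in l: continue
            for d in f(p,l)[:3]:
                u,v=d["uv"];print(l,round(d["p"],2),np.round(d["uv"]),world(p,u,v).round(3), d["mask"].sum() if "mask" in d else world(p,u,v,0).round(3))
print(read_t())
E
```

```text
top [[-0.007, 0.994, -0.109, 0.472], [-1.0, -0.004, 0.025, 0.008], [0.024, 0.11, 0.994, 0.894], [0.0, 0.0, 0.0, 1.0]]
counter 0.67 [183. 231.] [0.583 0.205 0.066] 9520
counter 0.72 [188. 231.] [0.583 0.198 0.066] [0.591 0.213 0.   ]
wheel_left 0.83 [143. 215.] [0.601 0.253 0.112] 2404
wheel_right 0.68 [205. 229.] [0.579 0.163 0.112] 2040
tally_one 0.87 [429. 272.] [ 0.514 -0.168  0.113] 2087
tally_one 0.75 [429. 244.] [ 0.557 -0.174  0.093] [ 0.567 -0.195  0.   ]
side [[0.975, 0.175, -0.135, 0.433], [-0.221, 0.716, -0.662, -0.545], [-0.019, 0.675, 0.737, 0.681], [0.0, 0.0, 0.0, 1.0]]
counter 0.91 [320. 186.] [0.581 0.146 0.081] 4836
counter 0.58 [320. 197.] [0.581 0.146 0.052] [0.593 0.203 0.   ]
wheel_left 0.83 [318. 150.] [0.6   0.245 0.093] 1260
wheel_right 0.94 [317. 183.] [0.575 0.149 0.087] 1752
tally_one 0.95 [326. 336.] [ 0.512 -0.196  0.099] 2903
tally_one 0.63 [354. 332.] [ 0.553 -0.197  0.094] [ 0.573 -0.141  0.   ]
0.9
```

View pics/top0.png

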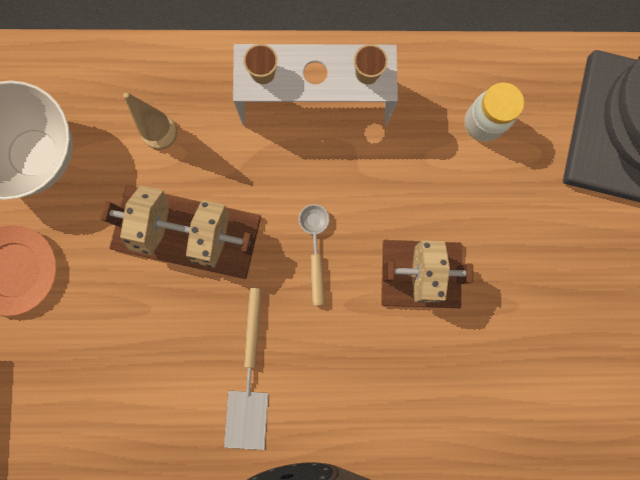

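View pics/side0.png

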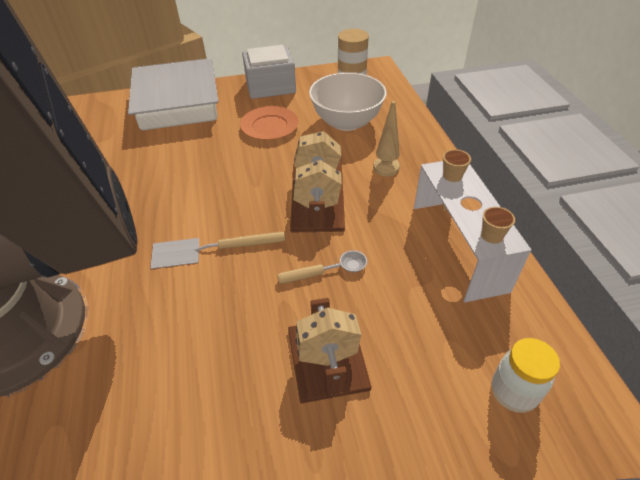

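Top view: two-wheel counter at about (185,230), single-wheel at (430,272). Near the two-wheel counter are a bowl, a cone at (150,120) and a plate. Next I'll enlarge the wheels to read the studs.

```bash
python3 - <<'E'
from h import *
t=cv2.imread("pics/top0.png")[170:290,95:270];s=cv2.imread("pics/side0.png")[125:235,270:370]
a=cv2.resize(t,(787,540),interpolation=cv2.INTER_CUBIC)
cv2.imwrite("pics/c1.png",a)
cv2.imwrite("pics/c2.png",cv2.resize(s,None,fx=5,fy=5,interpolation=cv2.INTER_CUBIC))
# axle & wheel geometry from the top depth
p=get_image("top")
vv,uu=np.mgrid[0:480,0:640]
def cloud(m):
    return np.array([world(p,u,v) for u,v in zip(uu[m],vv[m]) if p["depth"][v,u]>0])
for l in("wheel_left","wheel_right"):
    c=cloud(regions_of(p,l)[0]["mask"]);c=c[c[:,2]>.06];print(l,c.mean(0).round(4),np.percentile(c[:,2],[5,50,98]).round(4))
    np.save(l,c)
m=regions_of(p,"counter")[0]["mask"];c=cloud(m);np.save("counter",c)
for lo,hi in((.005,.02),(.06,.08)):
    b=c[(c[:,2]>lo)&(c[:,2]<hi)][:,:2].astype(np.float32);r=cv2.minAreaRect(b);print(lo,len(b),r)
E
```

```text
wheel_left [0.5984 0.2602 0.096 ] [0.0663 0.1018 0.1146]
wheel_right [0.5767 0.1643 0.0989] [0.0694 0.1019 0.116 ]
0.005 4169 ((0.5896835923194885, 0.21621312201023102), (0.23331913352012634, 0.11036261916160583), 77.16969299316406)
0.06 1346 ((0.5882323980331421, 0.21580758690834045), (0.23190689086914062, 0.09971772134304047), 75.09888458251953)
```

View pics/c1.png

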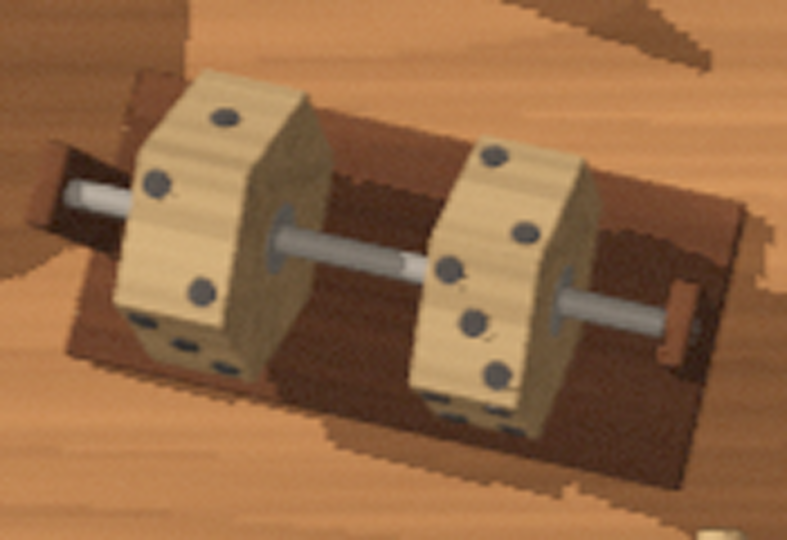

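View pics/c2.png

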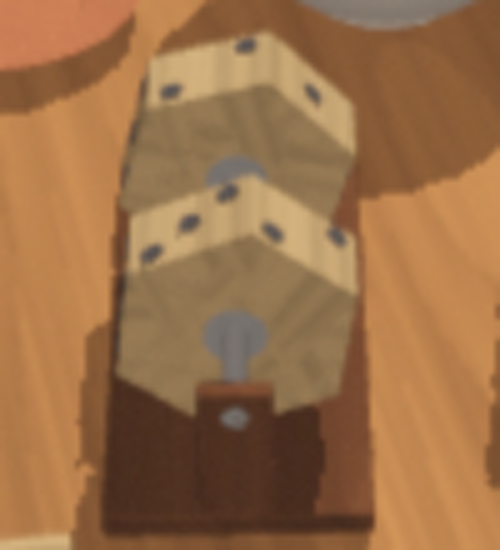

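Left wheel: two-stud face on top, leaning towards the robot, with three on the near side and one on the far side. Right wheel: three on the near top, two on the far top. So left must roll forward and right must roll back. The base fits 233 x 110 mm at yaw -12.8°, which matches the given size. Next: fit the wheel angles and check IK.

```bash
cat >> h.py <<'E'
from scipy.spatial.transform import Rotation as R
C=np.array([.5897,.2162,0]);YAW=np.radians(-12.8)
B=R.from_euler("z",YAW).as_matrix()
def fit(c):
    q=(c-C)@B; x,z=q[:,0],q[:,2]-.065
    m=z>.02; x,z=x[m],z[m]
    best=[]
    for a in np.radians(np.arange(-30,30,.5)):
        f=a+np.radians(np.arange(-120,121,60))[:,None]
        d=(np.sin(f)*x+np.cos(f)*z).max(0)-.045
        best.append((np.median(np.abs(d)),np.degrees(a)))
    return min(best), q[m].mean(0), np.percentile(q[m][:,1],[2,98])
def pose(side,a,r,s=1):
    "TCP pose at arc angle a (deg), radius r, over wheel side=+1 left/-1 right; s = sign of tool y"
    a=np.radians(a);rad=B@[np.sin(a),0,np.cos(a)]
    y=s*B[:,1];z=-rad
    return C+B@[0,.05*side,.065]+r*rad, R.from_matrix(np.c_[np.cross(y,z),y,z]).as_quat()
E
python3 - <<'E'
from h import *
for l in("wheel_left","wheel_right"): print(l,fit(np.load(l+".npy")))
for side in(1,-1):
  for s in(1,-1):
    for r in (.015,.11):
      print(side,s,r,[a for a in range(-60,61,10) if manip.ik(*pose(side,a,r,s)) is not None], np.round(manip.ik(*pose(side,0,r,s)),2))
E
```

```text
wheel_left ((np.float64(0.0009558019258675381), np.float64(-14.0)), array([-0.00140028,  0.04686391,  0.10355501]), array([0.03132778, 0.06653711]))
wheel_right ((np.float64(0.0008888643681167901), np.float64(-23.0)), array([-0.00021595, -0.05188129,  0.10322611]), array([-0.06841232, -0.03282184]))
1 1 0.015 [-60, -50, -30, -20, -10, 0, 10, 20, 30, 40, 50, 60] [ 0.31  0.7   1.61 -0.    0.83 -1.03]
1 1 0.11 [-60, -30, -20, -10, 0, 10, 20, 30, 40, 50, 60] [ 0.31  0.59  1.54 -0.    1.01 -1.03]
1 -1 0.015 [-60, -50, -20, -10, 0, 10, 20, 30, 40, 50, 60] [ 0.31  0.7   1.61 -0.    0.83  2.11]
1 -1 0.11 [-60, -20, -10, 0, 10, 20, 30, 40, 50, 60] [ 0.31  0.59  1.54 -0.    1.01  2.11]
-1 1 0.015 [-60, -50, -40, -20, -10, 0, 10, 20, 30, 40, 50, 60] [ 0.17  0.64  1.75 -0.    0.75 -1.18]
-1 1 0.11 [-60, -50, -30, -20, -10, 0, 10, 20, 30, 40, 50, 60] [ 0.17  0.52  1.68 -0.    0.94 -1.18]
-1 -1 0.015 [-60, -50, -40, -20, -10, 0, 10, 20, 30, 40, 50, 60] [ 0.17  0.64  1.75 -0.    0.75  1.97]
-1 -1 0.11 [-60, -50, -20, -10, 0, 10, 20, 30, 40, 50, 60] [ 0.17  0.52  1.68 -0.    0.94  1.97]
```

```bash
cat >> h.py <<'E'
def stroke(side,a0,a1,rt=.015,first=False):
    if first: manip.goto(*pose(side,a0,.16))
    else: manip.move_linear(*pose(side,a0,.08))
    hand.set_gripper(.72)
    manip.move_linear(*pose(side,a0,rt),feed=.1)
    hand.set_gripper(0,30)
    print("grip",round(read_width(),3),round(read_grip_force(),1),read_tool_pos().round(4) if hasattr(read_tool_pos(),'round') else read_tool_pos(),np.round(read_contact_force(),1),round(read_t(),1))
    n=int(np.ceil(abs(a1-a0)/10))
    for a in np.linspace(a0,a1,n+1)[1:]: manip.move_linear(*pose(side,a,rt),feed=.04)
    print("end",np.round(read_contact_force(),1),read_t())
    hand.set_gripper(.72)
    manip.move_linear(*pose(side,a1,.08),feed=.15)
    print("out",read_t())
E
python3 - <<'E'
from h import *
stroke(1,-18,20,first=True)
p=get_image("side");cv2.imwrite("pics/s1.png",cv2.resize(p["img"][80:280,220:420,::-1],None,fx=3,fy=3))
E
```

```text
grip 0.412 32.7 [0.5964 0.2666 0.0799] [-2.5  4.4  4.9] 6.8
end [0.1 6.7 3.5] 8.1417
out 9.1
```

View pics/s1.png

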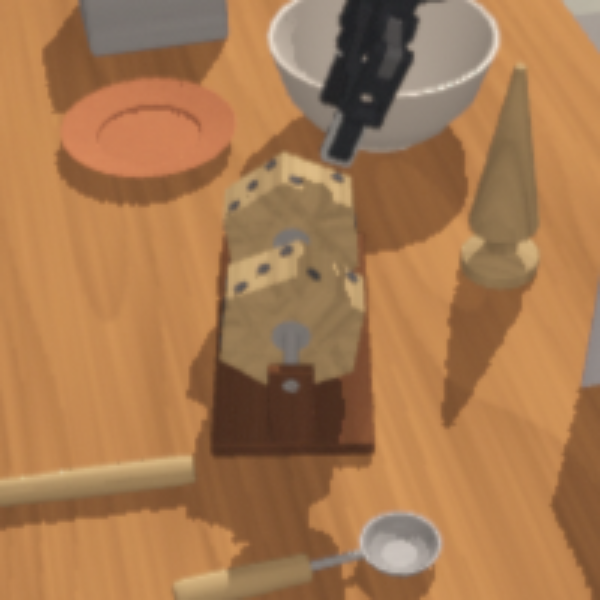

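The left wheel advanced: three studs now show on its near upper face. I'll do the second left stroke, then one back stroke on the right wheel, then measure.

```bash
cat >> h.py <<'E'
def measure(name):
    manip.goto([.45,-.25,.3],pose(1,0,.1)[1])
    p=get_image("top");vv,uu=np.mgrid[0:480,0:640]
    for l in("wheel_left","wheel_right"):
        m=regions_of(p,l)[0]["mask"]
        c=np.array([world(p,u,v) for u,v in zip(uu[m],vv[m]) if p["depth"][v,u]>0]);print(l,fit(c))
    cv2.imwrite(name,cv2.resize(p["img"][170:290,95:270,::-1],(787,540),interpolation=cv2.INTER_CUBIC))
    print(read_t())
E
python3 - <<'E'
from h import *
stroke(1,-17,20)
stroke(-1,20,-17)
measure("pics/m1.png")
E
```

```text
grip 0.416 32.7 [0.5967 0.2665 0.0802] [-2.3  4.7  5.1] 11.5
end [1.  6.3 3. ] 12.7917
out 13.7417
grip 0.415 33.2 [0.5842 0.1668 0.0799] [2.3 4.9 4.9] 15.9
end [-4.1 10.   9.6] 17.2917
out 18.2417
wheel_left ((np.float64(0.000941293628950117), np.float64(0.0)), array([-0.00192688,  0.04657145,  0.10425374]), array([0.03134217, 0.06626529]))
wheel_right ((np.float64(0.0008096347153549247), np.float64(2.0)), array([-0.001802  , -0.0519535 ,  0.10479568]), array([-0.06832896, -0.03284825]))
20.0917
```

View pics/m1.png

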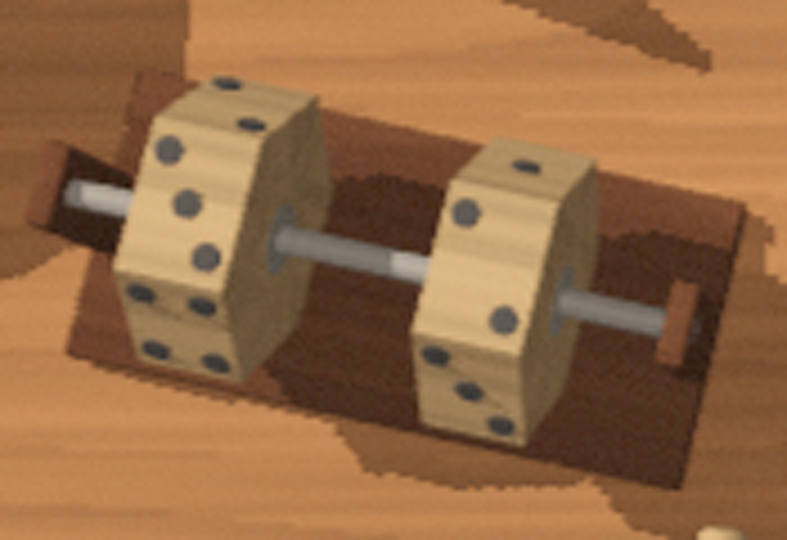

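The left wheel has three studs up (0°) and the right has two up (2° off). The arm is clear, so I'm handing in.

```bash
python3 -c "
from h import *
print(read_contact_force(),manip.close_job())"
```

```text
the job is handed in; nothing more can be done
[-0.20694633  0.02950796 -0.11047433] None
```

The counter reads 32: the left wheel has three studs up (0° off) and the right has two up (about 2° off). The single-wheel counter was never touched, and I handed the job in at about 20 s; no verdict was returned.

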